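Set and lock the speed knob of a tube roller mixer

TASK

Turn the speed knob of the tube roller mixer clockwise until its pointed nose stands at the black rider clipped on the scale, then pull the knob straight up until it snaps out and locks. Let go of it, and leave the sample tubes on the rollers, the tube rack and the dropper bottle beside the mixer where they are.

Things in the scene. Friction and masses are not known exactly. Their poses are not given: they have to be found in the camera images.
- mixer: tube roller mixer, fixed: white box 190 mm deep (x), 400 mm long (y). Its +y part carries five rollers along y (tops 93 mm above the desk, end cheeks 98 mm); its -y end is a flat deck 150 mm long, 88 mm high, with the knob (axis at x 0, y -125 mm) in an aluminium scale plate 132 mm across, face 90 mm above the desk, dark lines every 15 degrees. Origin under its centre; front looks to its -x
- speed_turn (a joint): rotation of the speed knob about its upright axis, rad; grows clockwise seen from above; at 0 the nose points along the mixer's +x; stops at -2.35 and 2.35. Friction about 0.1 N m, stays where left. Starts 0.65 to 2.15 rad anticlockwise of the rider. With the knob out it is clamped (holds 0.3 N m); to turn it again it must first be pushed down
- speed_pull (a joint): how far the knob is pulled up, m; 0 = down and free to turn. A spring detent holds it down: about 8 N straight up starts it, past 7 mm it goes on by itself, and it stays out, locked, at about 0.011, where it stops. A push down of 15 to 20 N frees it again
- knob_grip (a point): point on the axis, mid-height of the black knob's grip: an upright wing 66 mm long (this point's x axis), 16 mm thick, to be pinched across its 16 mm sides; its top is 13 mm above this point. Below is a round skirt, 72 mm across, 10 mm thick, its top face 18 mm below this point. With the knob down this point is 120 mm above the desk. The point turns and rises with the knob
- knob_nose (a point): tip of the knob's pointed nose, which sticks out of the skirt at one end of the wing grip, 45 mm from the axis and 23.5 mm below knob_grip; a white line on the grip and nose runs from the axis to it; the other end of the grip has no nose and no line
- rider: black rider, a pointed tab 14 mm wide clipped on the rim of the scale plate, 49 to 75 mm from the knob's axis, up to 12 mm above the plate; fixed, but at a different place of the scale every time. Origin on the knob's axis at the face of the scale plate, z up, its x axis points from the knob's axis to the rider
- rider_tip (a point): inward point of the rider, 49 mm from the knob's axis, 4 mm above the scale plate's face
- tube_front: sample tube with a white cap, 16 mm diameter, 100 mm long, lying along the mixer's y axis between the first and second rollers from the front; origin at its middle
- tube_back: the same kind of sample tube, lying between the third and fourth rollers; origin at its middle
- tube_rack: white tube rack with capped tubes, 130 x 70 mm, 88 mm high, standing 20 to 45 mm beyond the mixer's -y end; origin under its centre
- dropper: small white dropper bottle, 29 mm diameter, 80 mm high, standing in front of the mixer's rollers; origin under its centre

How it is judged:
On the way, in this order (a step that is already met when the one before it is completed fails the run):
1. the knob, still down, is turned so that its nose stands at the rider (y of knob_nose in the frame of rider between -0.006 and 0.006 m and x of knob_nose in the frame of rider above 0.03 m and value of joint speed_pull below 0.003 m), for 0.2 s.
2. the knob is pulled up to its locked position (value of joint speed_pull above 0.008 m), for 0.2 s.
At the end, for the whole second after the job is handed in: the knob is out and locked (pulled up by more than 8 mm of its 11), at rest, with the tip of its nose within 6 mm to either side of the line from the knob's axis through the rider; the sample tubes, the tube rack and the dropper bottle were not shifted by more than 30 mm (y of knob_nose in the frame of rider between -0.006 and 0.006 m and x of knob_nose in the frame of rider above 0.03 m and value of joint speed_pull above 0.008 m and velocity of joint speed_turn between -0.05 and 0.05 rad/s); the robot touches nothing.
It fails at once if a sample tube on the rollers is shifted by more than 30 mm (distance of any of tube_front, tube_back from where it was at the start of the episode above 0.03 m).
It fails at once if the tube rack or the dropper bottle is shifted by more than 30 mm (distance of any of tube_rack, dropper from where it was at the start of the episode above 0.03 m).
It also fails if it takes over 48 s, if anything falls off the work surface, if the arm or the gripper's body presses on something with over 40 N, if the wrist force passes 120 N, or if a joint passes its speed limit or range.

ROBOT

A 7-joint arm with a two-finger parallel gripper is mounted at the origin on the work surface. World frame = base frame: x ahead of the robot, y to its left, z up, the work surface at z = 0. Lengths are in m, angles in rad, forces in N, time in s.
With the tool pointing down it reaches from about 0.4 to 0.9 m from the base axis. Payload 5.6 kg.
Tool frame: the origin (TCP) lies on the centre line of the jaws, within the pads' length; the fingertips stand 19 mm ahead of it and the grasp point (between the pads) is the TCP (ctrl.finger_overhang is the z of the fingertips in the tool frame, in m); z points along the fingers, y is the line along which they close (so a half turn about z gives the same grasp; the last joint's range is limited). The gripper opens to 92 mm and grips with 3 to 60 N. Pads are 20 mm wide; open, the fingers measure 128 mm over their backs; the gripper's body (75 mm by 189 mm) begins 69 mm behind the grasp point.
Start: joints at [-0.043, 0.468, -0.012, 1.603, 0.006, 1.071, -0.056], TCP at [0.65, -0, 0.234] pointing down, gripper open.
Joint ranges: [-2.53, 2.53], [-0.31, 2.02], [-1.57, 1.55], [0.28, 2.44], [-1.29, 4.43], [0.15, 1.84], [-2.92, 2.92]. Speed limits (rad/s): [2.57, 2.57, 3.14, 3.14, 3.14, 3.14, 3.14].

INTERFACE

Orientations are given as a 3x3 rotation matrix whose columns are the frame's x, y, z axes.
In Python, from bench import status, eyes, workorder, ctrl gives the robot as it stands. The module is installed in compiled form; this text tells all that it offers.
- The arm moves only by the tool drive_tool, never from a script. Its arguments are lists of equal length, an entry for each row: "travel": the shift along the tool's x, y, z in m, a list of three; "turn": the turn, a rotation vector about the tool's x, y, z in degrees, a list of three. In form: {"travel": [[x, y, z], ...], "turn": [[ax, ay, az], ...]}. A call has 1 to 8 rows; each row is the pose to reach, as a shift and turn from the pose commanded when the call began, along the tool's axes at that moment; what a row does not reach only later rows make up. A row lasts 1/8 s, in which the tool goes at most 62.5 mm and 10.7 degrees, less where a joint would pass 70% of its speed; a pose out of reach is approached as far as the arm can. A call with a gripper value outside its range is refused whole. "hand" is the finger opening in m, from 0 to 0.0919, set as the call begins (left out, the last holds). The fingers move at their own pace and stop on an object; "grip_force" is the grip in N (left out, the last holds). Time passes only in rows, so rows that repeat a pose let the fingers close. It gives the time, the measured TCP pose, the force, the opening and the grip force at its end, in the units of the state.
- status.state(): the state, without advancing time (a new reading comes with each control period).
- eyes.capture(name): name is "scene" or "side" or "wrist"; returns a dict with "img" (400x640x3 uint8, blue, green, red), "vfov" (degrees; the focal length in pixels is half the picture's height over the tangent of half this angle, whatever the lens; pixels are square), "cx", "cy" (the principal point, pixels), "xyz" and "attitude" of the camera in the world. Camera axes: x right, y down, z forward; pixel columns grow to the right and rows downward; lengths in m; the calibration is good to about 2 mm. A picture is of the moment at which its call begins. There is no depth.
- workorder.hand_in(): hands the job in; it is judged then, once.
The state is a dict: "t": time; "joints": joint angles; "qd": joint speeds; "tau": joint torques, N m; "position": TCP position; "orientation": TCP orientation; "contact_force": force on the tool from outside, world axes, zero at the start; "wrist_torque": the same for the moment, N m; "grip_width": opening from 0.0 (shut) to 1.0 (fully open); "gripper_force": force on a finger pad.
Only numpy, scipy, OpenCV 4.12 (cv2) and the standard library are available. Lean on these libraries where they do the work, as an engineer would, in place of code of your own. Each camera call takes 0.05 s, during which the arm holds its last target. There are 200 camera calls.

## Working session

There is one attempt and no reset: what is moved stays moved. The work goes in short steps, Python scripts to look and compute and a tool call to move; the robot and the scene stay as the last step left them, time stands still between calls to the robot, and variables do not carry over. Pictures are saved under pics/ and viewed, at most 10 in all, crops included, and the job is handed in when it is done.

Besides the shell and the picture viewer there is one more tool, called after "Call:" by a JSON object that holds its "api" and its "payload", one argument or row to a line. drive_tool: Moves the arm, as the interface text tells. Its arguments: {"type":"object","properties":{"travel":{"type":"array","items":{"type":"array","items":{"type":"number"}}},"turn":{"type":"array","items":{"type":"array","items":{"type":"number"}}},"hand":{"type":"number"},"grip_force":{"type":"number"}},"required":["travel","turn"]}

```bash
mkdir -p pics; cat > h.py <<'E'
import numpy as np, cv2
from bench import status, eyes, workorder, ctrl
def cap(n,f=None):
    c=eyes.capture(n)
    if f: cv2.imwrite('pics/'+f,c['img'])
    c['R']=np.array(c['attitude']);c['p']=np.array(c['xyz']);c['f']=c['img'].shape[0]/2/np.tan(np.radians(c['vfov'])/2)
    return c
def hit(c,u,v,z):
    d=c['R']@np.array([(u-c['cx'])/c['f'],(v-c['cy'])/c['f'],1]);return c['p']+d*(z-c['p'][2])/d[2]
def proj(c,P):
    q=c['R'].T@(np.array(P)-c['p']);return c['f']*q[0]/q[2]+c['cx'],c['f']*q[1]/q[2]+c['cy']
E
python3 - <<'E'
from h import *
ims=[]
for n in ['scene','side','wrist']:
    c=cap(n,n+'0.png'); print(n,c['p'].round(4).tolist(),c['R'].round(4).tolist(),round(c['f'],1),c['cx'],c['cy'])
s=status.state();print(s['t'],s['position'],np.round(s['orientation'],4).tolist(),s['contact_force'])
E
```

```text
scene [1.1206, -0.1642, 0.587] [[0.3588, 0.5675, -0.7411], [0.9332, -0.2363, 0.2708], [-0.0214, -0.7887, -0.6144]] 445.7 314.8280296644493 198.6643737986965
side [0.1872, -0.4295, 0.7157] [[0.8128, -0.4143, 0.4096], [-0.5825, -0.575, 0.5745], [-0.0025, -0.7055, -0.7087]] 415.9 314.80351531251944 198.66809969155173
wrist [0.6493, 0.0848, 0.3839] [[1.0, -0.0002, -0.0015], [-0.0007, -0.9544, -0.2984], [-0.0014, 0.2984, -0.9544]] 353.5 331.41486582095627 201.18114220802218
0.15 [ 6.49610227e-01 -4.31098646e-05  2.32889966e-01] [[-0.0, 1.0, -0.0013], [1.0, 0.0, -0.0001], [-0.0001, -0.0013, -1.0]] [ 0.32021025 -0.22473305  0.01346386]
```

View pics/scene0.png

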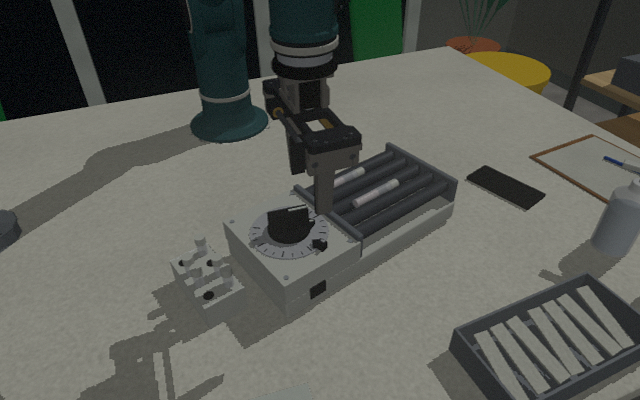

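View pics/wrist0.png

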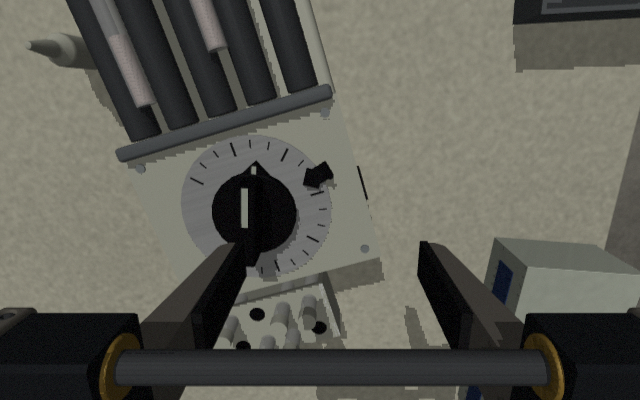

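The scene view shows the mixer, with the knob around (290,222) and the rider at about (320,244). In the wrist view the plate is centred near (256,208), the nose near (257,160) and the rider near (318,175). I'll enlarge that area.

```bash
python3 - <<'E'
import cv2
i=cv2.imread('pics/wrist0.png')[120:295,165:365]
cv2.imwrite('pics/w0c.png',cv2.convertScaleAbs(cv2.resize(i,None,fx=3.4,fy=3.4,interpolation=cv2.INTER_CUBIC),alpha=1.4,beta=20))
E
```

```text
(no output)
```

View pics/w0c.png

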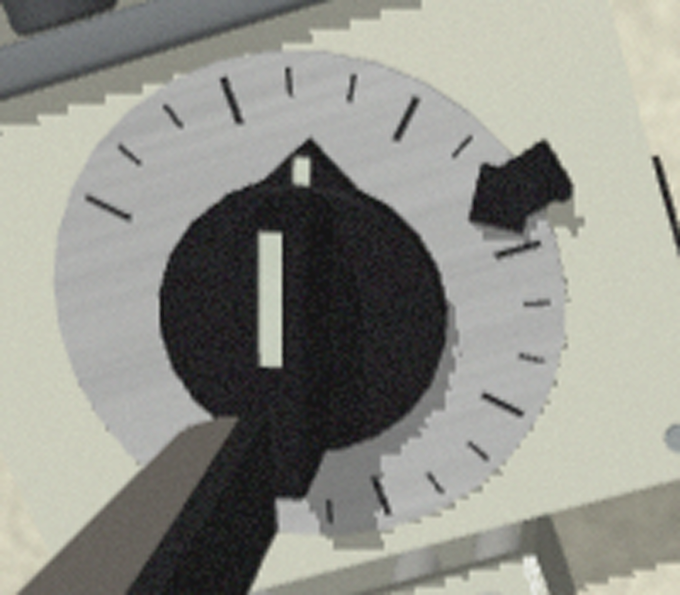

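The crop shows the nose tip at (312,138), the rider's inward point at about (470,220) with outer corners at (547,140) and (573,190), and the plate rim at x 55..566 with its top at 51.

```bash
python3 - <<'E'
from h import *
from scipy.optimize import least_squares
c=dict(p=np.array([0.6493,0.0848,0.3839]),R=np.array([[1.0,-0.0002,-0.0015],[-0.0007,-0.9544,-0.2984],[-0.0014,0.2984,-0.9544]]),f=353.5,cx=331.41,cy=201.18)
H=lambda u,v,z:hit(c,165+u/3.4,120+v/3.4,z)
P=np.array([H(u,v,.09)[:2] for u,v in[(55,280),(566,290),(310,51),(180,90),(545,395),(500,460),(75,375)]])
r=least_squares(lambda a:np.hypot(*(P-a[:2]).T)-a[2],[.58,.07,.066]).x;print('rim',r.round(4))
S=np.array([H(u,v,.102)[:2] for u,v in[(160,300),(447,305),(230,200),(390,430),(410,220)]])
print('skirt',least_squares(lambda a:np.hypot(*(S-a[:2]).T)-a[2],[.58,.07,.036]).x.round(4))
A=r[:2]
def pol(n,u,v,z):
    d=H(u,v,z)[:2]-A;print(n,np.hypot(*d).round(4),np.degrees(np.arctan2(d[1],d[0])).round(1))
pol('nose',312,138,.0965);pol('ridertip',470,220,.094);pol('ridertipHi',470,220,.102)
pol('o1',547,140,.102);pol('o2',573,190,.102)
pol('line1',270,233,.133);pol('line0',270,367,.133)
pol('deckscrew',675,438,.088)
a=[hit(c,117,158,.098),hit(c,330,92,.098)];d=a[1]-a[0];print('mixer x dir',np.degrees(np.arctan2(d[1],d[0])),np.hypot(*d[:2]))
for n in('(rack)',):print(hit(c,325,275,.088))
E
```

```text
rim [187.0517 498.6092 532.3433]
skirt [ 0.5845 -0.0147  0.0358]
nose 532.3064 -110.5
ridertip 532.3131 -110.5
ridertipHi 532.3109 -110.5
o1 532.286 -110.5
o2 532.2952 -110.5
line1 532.3203 -110.5
line0 532.3502 -110.5
deckscrew 532.3528 -110.5
mixer x dir 16.44622457715086 0.18153054336005964
[ 0.64277382 -0.08028595  0.088     ]
```

```bash
cat > m.py <<'E'
from h import *
from scipy.optimize import least_squares
c=dict(p=np.array([0.6493,0.0848,0.3839]),R=np.array([[1.0,-0.0002,-0.0015],[-0.0007,-0.9544,-0.2984],[-0.0014,0.2984,-0.9544]]),f=353.5,cx=331.41,cy=201.18)
H=lambda u,v,z:hit(c,165+u/3.4,120+v/3.4,z)
P=np.array([H(u,v,.09)[:2] for u,v in[(55,280),(566,290),(310,51),(180,90),(545,395),(500,460),(75,375)]])
r=least_squares(lambda a:np.hypot(*(P-a[:2]).T)-a[2],[.585,-.015,.066]).x;print('rim',r.round(4))
A=r[:2]
def pol(n,u,v,z):
    d=H(u,v,z)[:2]-A;print(n,np.hypot(*d).round(4),np.degrees(np.arctan2(d[1],d[0])).round(1))
pol('nose',312,138,.0965);pol('ridertip',470,220,.094);pol('ridertipHi',470,220,.102)
pol('o1',547,140,.102);pol('o2',573,190,.102)
pol('line1',270,233,.133);pol('line0',270,367,.133)
E
python3 m.py
```

```text
rim [ 0.5829 -0.0162  0.0653]
nose 0.0463 84.4
ridertip 0.0489 30.7
ridertipHi 0.0506 32.3
o1 0.0772 37.2
o2 0.076 27.0
line1 0.0323 86.5
line0 0.0012 105.1
```

Call:
{"api": "drive_tool", "payload": {
  "travel": [
    [-0.005,-0.022,0.01],
    [-0.01,-0.044,0.02],
    [-0.015,-0.066,0.03],
    [-0.015,-0.066,0.03],
    [-0.015,-0.066,0.03]
  ],
  "turn": [
    [0,0,1],
    [0,0,3],
    [0,0,4],
    [0,0,4],
    [0,0,4]
  ]
}}

```text
t: 0.78
position: [0.5851, -0.0147, 0.2041]
orientation: [[0.069, 0.998, 0.001], [0.998, -0.069, 0.0], [0.0, 0.001, -1.0]]
contact_force: [0.6, 0.8, -0.4]
grip_width: 1.0
gripper_force: 0.0
```

```bash
python3 - <<'E'
from h import *
c=cap('wrist','w1.png');print(c['p'].tolist(),c['R'].tolist());np.savez('w1.npz',p=c['p'],R=c['R'],f=c['f'],cx=c['cx'],cy=c['cy'])
print(proj(c,[.5835,-.0155,.09]),proj(c,[.5835,-.0155,.133]))
i=c['img'][100:340,180:500]
cv2.imwrite('pics/w1c.png',cv2.convertScaleAbs(cv2.resize(i,None,fx=2.5,fy=2.5,interpolation=cv2.INTER_CUBIC),alpha=1.4,beta=20))
E
```

```text
[0.5902719761361356, 0.0698595304923197, 0.3552646105946438] [[0.997549229754807, -0.06725339047554646, -0.01930066540649803], [-0.06994921544770184, -0.9521788349713565, -0.29742658504383934], [0.0016252611608304113, 0.29804772722188794, -0.9545495853144691]]
(np.float64(329.8728782660067), np.float64(204.56969015441007)) (np.float64(329.7105434632543), np.float64(224.21836783414062))
```

View pics/w1c.png

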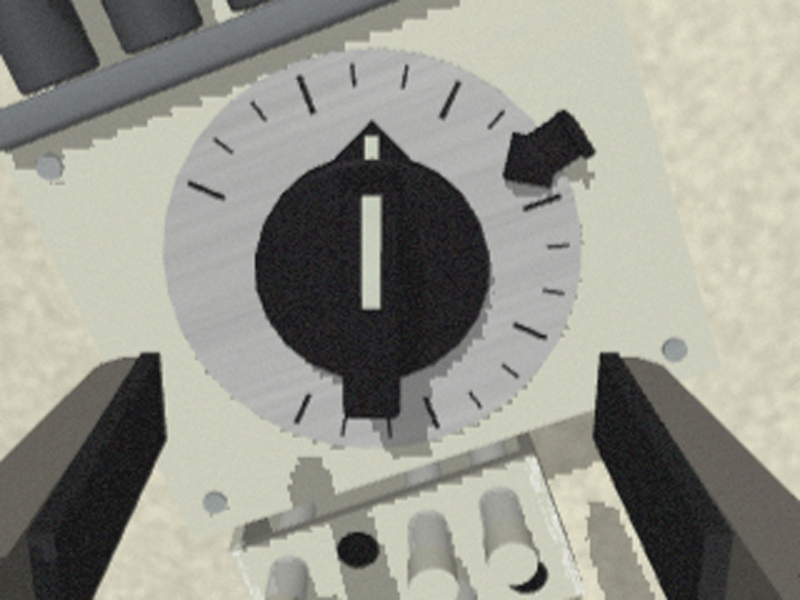

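The knob is well centred between the fingers. In the crop: wing along the image vertical at x≈371, nose tip (371,122), rider tip (503,180), rider outer corners (570,110) and (595,153), rim x 163..582, y 48..449.

```bash
python3 - <<'E'
from h import *
from scipy.optimize import least_squares
c=dict(np.load('w1.npz'))
H=lambda u,v,z:hit(c,180+u/2.5,100+v/2.5,z)
P=np.array([H(u,v,.09)[:2] for u,v in[(163,245),(582,255),(372,48),(250,410),(225,118),(555,340),(450,433),(490,81)]])
r=least_squares(lambda a:np.hypot(*(P-a[:2]).T)-.066,[.585,-.015]).x;print('rim',r.round(4))
S=np.array([H(u,v,.102)[:2] for u,v in[(255,263),(490,268),(290,180),(455,182),(290,345),(455,345)]])
s=least_squares(lambda a:np.hypot(*(S-a[:2]).T)-.036,[.58,-.015]).x;print('skirt',s.round(4))
A=(r+s)/2
def pol(n,u,v,z):
    d=H(u,v,z)[:2]-A;print(n,np.hypot(*d).round(4),np.degrees(np.arctan2(d[1],d[0])).round(1))
pol('nose',371,122,.0965);pol('ridertip',503,180,.094);pol('ridertipHi',503,180,.102)
pol('o1',570,110,.102);pol('o2',595,153,.102)
pol('line1',371,195,.133);
print(H(371,309,.133))
E
```

```text
rim [ 0.583  -0.0159]
skirt [ 0.583  -0.0135]
nose 0.0443 86.5
ridertip 0.0474 29.8
ridertipHi 0.0474 32.4
o1 0.0745 36.7
o2 0.074 25.2
line1 0.0311 86.4
[ 0.58265336 -0.01499468  0.133     ]
```

```bash
python3 -c "
from bench import status
s=status.state();print(s['t'],s['position'],s['qd'])"
```

```text
0.825 [ 0.58522645 -0.01467555  0.20410758] [-0.00072318  0.00307381 -0.00051473 -0.00040691  0.00109185  0.00266287
 -0.00114547]
```

Call:
{"api": "drive_tool", "payload": {
  "travel": [
    [0,-0.002,0.02],
    [0,-0.002,0.045],
    [0,-0.002,0.065],
    [0,-0.002,0.078],
    [0,-0.002,0.078],
    [0,-0.002,0.078]
  ],
  "turn": [
    [0,0,0],
    [0,0,0],
    [0,0,0],
    [0,0,0],
    [0,0,0],
    [0,0,0]
  ]
}}

```text
t: 1.58
position: [0.5828, -0.0148, 0.1263]
orientation: [[0.07, 0.998, 0.001], [0.998, -0.07, 0.0], [0.0, 0.001, -1.0]]
contact_force: [-1.0, 0.8, 0.5]
grip_width: 1.001
gripper_force: 0.0
```

Call:
{"api": "drive_tool", "payload": {
  "travel": [
    [0,0,0],
    [0,0,0],
    [0,0,0],
    [0,0,0],
    [0,0,0],
    [0,0,0],
    [0,0,0],
    [0,0,0]
  ],
  "turn": [
    [0,0,0],
    [0,0,0],
    [0,0,0],
    [0,0,0],
    [0,0,0],
    [0,0,0],
    [0,0,0],
    [0,0,0]
  ],
  "hand": 0.0,
  "grip_force": 40
}}

```text
t: 2.58
position: [0.5829, -0.015, 0.1257]
orientation: [[0.07, 0.998, 0.002], [0.998, -0.07, -0.0], [0.0, 0.002, -1.0]]
contact_force: [3.6, 0.5, -1.6]
grip_width: 0.171
gripper_force: 40.0
```

Call:
{"api": "drive_tool", "payload": {
  "travel": [
    [0,0,0],
    [0,0,0],
    [0,0,0],
    [0,0,0],
    [0,0,0],
    [0,0,0],
    [0,0,0],
    [0,0,0]
  ],
  "turn": [
    [0,0,7],
    [0,0,14],
    [0,0,21],
    [0,0,28],
    [0,0,35],
    [0,0,42],
    [0,0,48],
    [0,0,54]
  ]
}}

```text
t: 3.58
position: [0.5832, -0.0152, 0.1257]
orientation: [[0.85, 0.527, 0.003], [0.527, -0.85, -0.001], [0.002, 0.002, -1.0]]
contact_force: [4.6, -0.9, -2.9]
grip_width: 0.173
gripper_force: 40.0
```

Call:
{"api": "drive_tool", "payload": {
  "travel": [
    [0,0,0],
    [0,0,0],
    [0,0,0]
  ],
  "turn": [
    [0,0,1],
    [0,0,1],
    [0,0,1]
  ]
}}

```text
t: 3.95
position: [0.5832, -0.0153, 0.1257]
orientation: [[0.856, 0.516, 0.003], [0.516, -0.856, -0.001], [0.002, 0.002, -1.0]]
contact_force: [4.8, -0.5, -3.7]
grip_width: 0.171
gripper_force: 40.0
```

```bash
python3 - <<'E'
from h import *
c=cap('wrist');np.savez('w2.npz',p=c['p'],R=c['R'],f=c['f'],cx=c['cx'],cy=c['cy'])
s=cap('scene','s2.png');a=np.radians(31)
for k in(c,s):print(proj(k,[.583+.049*np.cos(a),-.0148+.049*np.sin(a),.094]))
i=c['img'][60:300,170:490]
j=s['img'][190:280,230:350]
cv2.imwrite('pics/w2c.png',cv2.convertScaleAbs(cv2.resize(i,None,fx=2.5,fy=2.5,interpolation=cv2.INTER_CUBIC),alpha=1.4,beta=20))
cv2.imwrite('pics/s2c.png',cv2.convertScaleAbs(cv2.resize(j,None,fx=6,fy=6,interpolation=cv2.INTER_CUBIC),alpha=1.4,beta=20))
E
```

```text
(np.float64(330.88056831022413), np.float64(161.6206343790939))
(np.float64(312.15056124790266), np.float64(239.86427109443133))
```

View pics/w2c.png

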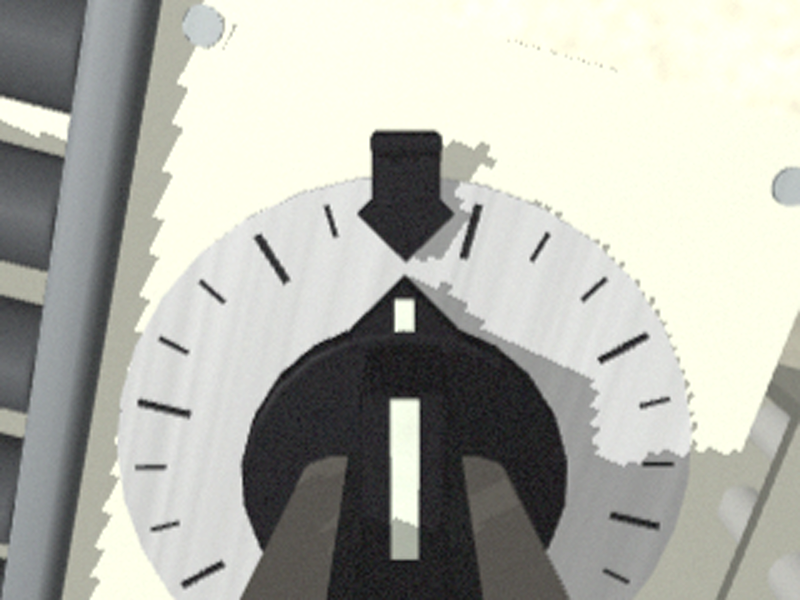

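View pics/s2c.png

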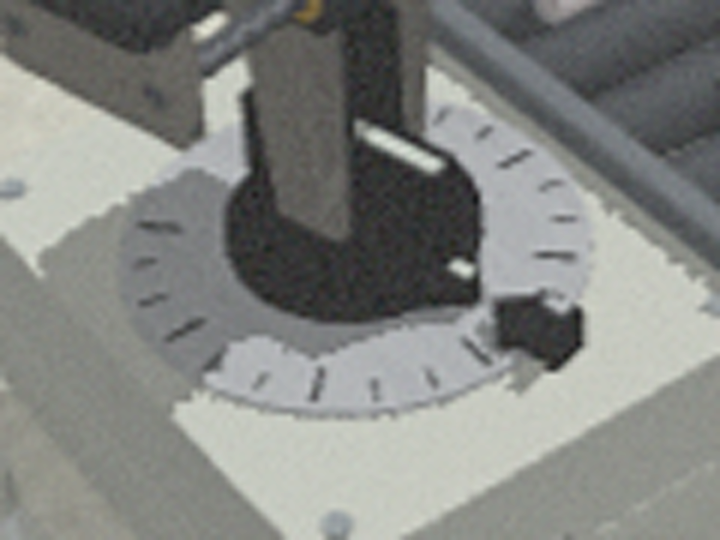

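The wrist view shows the nose tip (405,277) aligned with the rider tip (405,260). The scene view agrees. Next is the pull straight up.

Call:
{"api": "drive_tool", "payload": {
  "travel": [
    [0,0,-0.002],
    [0,0,-0.004],
    [0,0,-0.006],
    [0,0,-0.008],
    [0,0,-0.01],
    [0,0,-0.011],
    [0,0,-0.011],
    [0,0,-0.011]
  ],
  "turn": [
    [0,0,0],
    [0,0,0],
    [0,0,0],
    [0,0,0],
    [0,0,0],
    [0,0,0],
    [0,0,0],
    [0,0,0]
  ]
}}

```text
t: 5.05
position: [0.583, -0.0153, 0.136]
orientation: [[0.857, 0.516, 0.003], [0.516, -0.857, -0.001], [0.002, 0.002, -1.0]]
contact_force: [6.8, -2.1, -8.6]
grip_width: 0.172
gripper_force: 40.0
```

Call:
{"api": "drive_tool", "payload": {
  "travel": [
    [0,0,-0.001],
    [0,0,-0.002],
    [0,0,-0.002]
  ],
  "turn": [
    [0,0,0],
    [0,0,0],
    [0,0,0]
  ]
}}

```text
t: 5.42
position: [0.5828, -0.0153, 0.1365]
orientation: [[0.857, 0.516, 0.002], [0.516, -0.857, -0.001], [0.001, 0.002, -1.0]]
contact_force: [9.7, -1.9, -19.9]
grip_width: 0.171
gripper_force: 40.0
```

```bash
python3 - <<'E'
from h import *
c=cap('wrist');j=cap('side')
i=c['img'][60:300,170:490]
a=cv2.resize(i,None,fx=1.25,fy=1.25)
q=proj(j,[.583,-.0148,.12]);u,v=int(q[0]),int(q[1]);b=cv2.resize(j['img'][v-60:v+60,u-80:u+80],(400,300),interpolation=cv2.INTER_CUBIC)
cv2.imwrite('pics/w3.png',cv2.convertScaleAbs(np.hstack([a,b]),alpha=1.4,beta=20))
E
```

```text
(no output)
```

View pics/w3.png

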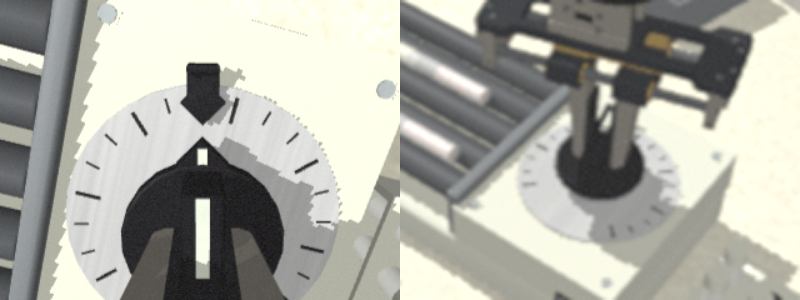

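The force climbed to 20 N with only 0.5 mm of extra rise, so the knob is at its upper stop, and the nose (203,138) is still under the rider tip (203,123). I'll relax the pull, let go and retreat.

Call:
{"api": "drive_tool", "payload": {
  "travel": [
    [0,0,0.001],
    [0,0,0.0015],
    [0,0,0.0015]
  ],
  "turn": [
    [0,0,0],
    [0,0,0],
    [0,0,0]
  ]
}}

```text
t: 5.9
position: [0.5829, -0.0153, 0.1364]
orientation: [[0.857, 0.516, 0.002], [0.516, -0.857, -0.001], [0.002, 0.002, -1.0]]
contact_force: [6.1, -1.3, -8.4]
grip_width: 0.172
gripper_force: 40.0
```

Call:
{"api": "drive_tool", "payload": {
  "travel": [
    [0,0,0],
    [0,0,0],
    [0,0,0],
    [0,0,0],
    [0,0,0],
    [0,0,0]
  ],
  "turn": [
    [0,0,0],
    [0,0,0],
    [0,0,0],
    [0,0,0],
    [0,0,0],
    [0,0,0]
  ],
  "hand": 0.06
}}

```text
t: 6.65
position: [0.582, -0.0149, 0.1371]
orientation: [[0.857, 0.515, -0.0], [0.515, -0.857, -0.0], [-0.0, -0.0, -1.0]]
contact_force: [0.1, 0.4, -0.3]
grip_width: 0.656
gripper_force: 0.0
```

Call:
{"api": "drive_tool", "payload": {
  "travel": [
    [0,0,-0.015],
    [0,0,-0.035],
    [0,0,-0.06],
    [0,0,-0.08],
    [0,0,-0.08],
    [0,0,-0.08]
  ],
  "turn": [
    [0,0,0],
    [0,0,0],
    [0,0,0],
    [0,0,0],
    [0,0,0],
    [0,0,0]
  ]
}}

```text
t: 7.4
position: [0.5817, -0.0149, 0.2169]
orientation: [[0.857, 0.515, -0.0], [0.515, -0.857, -0.0], [-0.0, -0.0, -1.0]]
contact_force: [0.1, -0.1, -0.0]
grip_width: 0.652
gripper_force: 0.0
```

```bash
python3 - <<'E'
from h import *
c=cap('wrist','w4.png');np.savez('w4.npz',p=c['p'],R=c['R'],f=c['f'],cx=c['cx'],cy=c['cy'])
a=np.radians(31);d=np.array([np.cos(a),np.sin(a)]);A=np.array([.583,-.015])
for z in(.0965,.1075):print(z,proj(c,[*(A+.045*d),z]))
for z in(.133,.144):print('line end',z,proj(c,[*(A+.031*d),z]))
for z in(.102,.113):print('skirt px diameter',z,.072*c['f']/(c['R'].T@(np.array([*A,z])-c['p']))[2])
cv2.imwrite('pics/w4c.png',cv2.convertScaleAbs(cv2.resize(c['img'][80:320,180:500],None,fx=2.5,fy=2.5,interpolation=cv2.INTER_CUBIC),alpha=1.4,beta=20))
E
```

```text
0.0965 (np.float64(332.863145959517), np.float64(143.1751680975164))
0.1075 (np.float64(332.9126598403032), np.float64(145.30150255631824))
line end 0.133 (np.float64(333.02894510986425), np.float64(171.52744272046044))
line end 0.144 (np.float64(333.0926637505184), np.float64(175.23553143059965))
skirt px diameter 0.102 91.33132253745481
skirt px diameter 0.113 94.90593778985577
```

View pics/w4c.png

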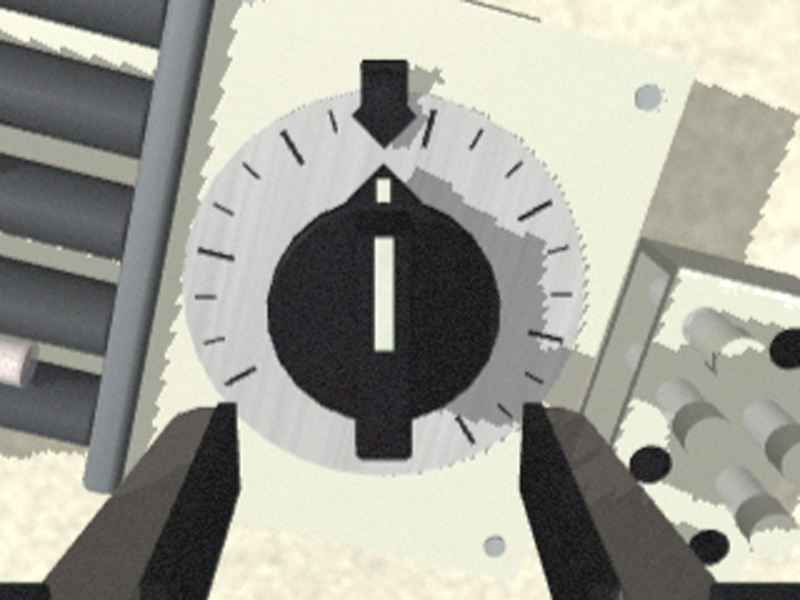

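The knob is released. The nose (384,165) lines up with the rider tip (384,148), and the near end of the white line at image row 175.2 matches a raised knob (predicted 175.2 out, 171.5 down). Handing in.

```bash
python3 -c "
from bench import workorder
print(workorder.hand_in())"
```

```text
the job is handed in; nothing more can be done
None
```

The knob is turned clockwise so its nose stands at the rider and is pulled up against its upper stop; the gripper let go and backed clear, nothing else was touched, and the job is handed in (no verdict came back).

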